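# Re-sort the mixed-up lamp parts on the assembly bench

## Task

Each of the three lamp-part trays has one part standing in it that belongs with another tray's kind. Move these three so that every tray again holds three parts alike, each standing upright in its cell and let go; the trays are full, so park one part, set down upright and let go, on the empty black work mat on the way. Do not knock the trays or the parts seated in them, do not tip any of the three over, and leave the screwdriver, the tweezers and the small jar where they lie.

Things in the scene. Friction and masses are not known exactly. Their poses are not given: they have to be found in the camera images.
- sleeve: The stray sleeve: a plain white porcelain tube, open at both ends, 44 mm outside diameter, 33 mm bore, 50 mm tall, about 90 g. Origin: centre of its underside; z along its axis, upwards. Starts in the odd cell of a tray that is not its own.
- holder: The stray lamp holder: white porcelain, a round flange 46 mm across and 14 mm thick at the foot, above it a round neck 30 mm across from 16 to 54 mm above the underside, brass-lined socket in the top; 54 mm tall, about 110 g. Grip it by the neck. Origin: centre of its underside; z up. Starts in the odd cell of a tray that is not its own.
- case: The stray driver case: a square white plastic box 40 x 40 mm, 46 mm tall, with a small grey terminal block on top (to 49 mm), about 70 g. Origin: centre of its underside; z up, x and y square to its sides. Starts in the odd cell of a tray that is not its own, roughly square to it.
- tray_sleeve: Fixed grey tray, 206 x 70 mm, three cells in a row along x, 62 x 62 mm inside, centres x = -66, 0, +66 mm; floor 4, walls 12 mm above the bench. Origin: centre of underside, at bench height. Two sleeves are held fast in cells x = 0 and +66 mm (tops 54 mm above the bench). Cell x = -66 mm starts with a wrong part in it. 20 mm free between neighbours in the row; fingers have room across it (tray y).
- tray_holder: Fixed grey tray, 206 x 70 mm, three cells in a row along x, 62 x 62 mm inside, centres x = -66, 0, +66 mm; floor 4, walls 12 mm above the bench. Origin: centre of underside, at bench height. Two lamp holders are held fast in cells x = -66 and +66 mm (tops 58 mm above the bench). Cell x = 0 mm starts with a wrong part in it. 20 mm free between neighbours in the row; fingers have room across it (tray y).
- tray_case: Fixed grey tray, 206 x 70 mm, three cells in a row along x, 62 x 62 mm inside, centres x = -66, 0, +66 mm; floor 4, walls 12 mm above the bench. Origin: centre of underside, at bench height. Two driver cases are held fast in cells x = -66 and 0 mm (tops 53 mm above the bench). Cell x = +66 mm starts with a wrong part in it. 20 mm free between neighbours in the row; fingers have room across it (tray y).
- mat: Black rubber work mat, 120 x 120 mm, 3 mm thick, fixed, empty at the start. Origin: centre of its underside, at bench height; x and y along its sides.
- screwdriver: Loose screwdriver with black handle, 170 mm long, lying on the bench; leave it. Origin near its middle, at bench height; x along the tool towards the tip.
- tweezers: Loose steel tweezers, 130 mm long, 11 mm wide, 8 mm high, lying flat on the bench; leave them. Origin near their middle, at bench height; x along them towards the tips.
- jar: Loose small white jar with black cap, 40 mm across, 55 mm tall, standing on the bench; leave it. Origin: centre of its underside.
Not all that is in view belongs to the job. Leave any blue look-alike of the sleeve alone.

How it is judged:
By the outcome, as a careful person would: the job done as asked, in the order asked, and still so for the second after the job is handed in, with the robot touching nothing.
It also fails if it takes over 99 s, if anything falls off the work surface, if the arm or the gripper's body presses on something with over 40 N, if the wrist force passes 120 N, or if a joint passes its speed limit or range.

## Robot

A 6-joint arm with a two-finger parallel gripper is mounted at the origin on the work surface. World frame = base frame: x ahead of the robot, y to its left, z up, the work surface at z = 0. Lengths are in m, angles in rad, forces in N, time in s.
With the tool pointing down it reaches from about 0.35 to 0.95 m from the base axis. Payload 17.4 kg.
Tool frame: the origin (TCP) lies at the very end of the fingers, on their centre line; the grasp point (between the pads) lies 19 mm behind it; x points along the fingers, z is the direction in which the jaws open and shut, and the axes are right-handed (so a half turn about x gives the same grasp; the last joint's range is limited). The gripper opens to 93 mm and grips with 3 to 60 N. Pads are 15 mm wide; open, the fingers measure 128 mm over their backs; the gripper's body (75 mm by 188 mm) begins 65 mm behind the grasp point.
Start: joints at [1.13, 0.116, 1.442, -0, 1.584, -0.038], TCP at [0.265, 0.621, 0.219] pointing down, gripper open.
Joint ranges: [-2.83, 2.83], [-0.83, 2.19], [0.07, 2.5], [-1.14, 4.28], [0.01, 3], [-2.97, 2.97]. Speed limits (rad/s): [1.89, 1.89, 2.22, 3.14, 3.14, 3.14].

## Interface

Orientations are given as a unit quaternion [x, y, z, w].
In Python, from station import r gives the robot as it stands. The module is installed in compiled form; this text tells all that it offers.
- The arm moves only by the tool send_rows, never from a script. Its arguments are lists of equal length, an entry for each row: "offset": the shift along the world's x, y, z in units of 30 mm (1.0 is 30 mm), a list of three; "twist": the turn about the world's z in units of 6 degrees (1.0 is 6 degrees). In form: {"offset": [[tx, ty, tz], ...], "twist": [twist, ...]}. A call has 1 to 10 rows; each row shifts and turns the commanded pose from where the row before left it; what a row does not reach is not made up. A row lasts 1/12 s, in which the tool goes at most 41.7 mm and 7.16 degrees, less where a joint would pass 70% of its speed; a pose out of reach is approached as far as the arm can. A call is refused whole if a number of a shift passes 1 or a number of a turn 1, either way. A call with a gripper value outside its range is refused whole. "jaw" is the closure, from -1 (fully open) to 1 (shut), set as the call begins (left out, the last holds). The fingers move at their own pace and stop on an object; "grip_force" is the grip in N (left out, the last holds). Time passes only in rows, so rows that do not move let the fingers close. It gives the time, the measured TCP pose, the force and the opening at its end, in the units of the state.
- r.observe(): the state, without advancing time (a new reading comes with each control period).
- r.grab_frame(name): name is "side" or "top" or "wrist"; returns a dict with "image" (400x640x3 uint8, red, green, blue), "range_z" (400x640 float32, m along the optical axis (not along the pixel's ray), 0 where there is no reading), "vfov" (degrees; the focal length in pixels is half the picture's height over the tangent of half this angle, whatever the lens; pixels are square), "cx", "cy" (the principal point, pixels), "distortion" ([k1, k2, p1, p2, k3] as OpenCV has them; the pictures are not rectified), "cam_to_world" (4x4, takes a point from camera to world coordinates). Camera axes: x right, y up, looking along -z (the intrinsics and any distortion apply to the point x, -y, -z); pixel columns grow to the right and rows downward; lengths in m; the calibration is good to about 2 mm. A picture is of the moment at which its call begins.
- r.sign_off(): hands the job in, once; it reports no verdict.
The state is a dict: "time": time; "qpos": joint angles; "joint_vel": joint speeds; "joint_torque": joint torques, N m; "ee_pos": TCP position; "orientation": TCP orientation; "wrist_force": force on the tool from outside, world axes, zero at the start; "torque": the same for the moment, N m; "gripper_width": finger opening in m.
Only numpy, scipy, OpenCV 4.12 (cv2) and the standard library are available. Lean on these libraries where they do the work, as an engineer would, in place of code of your own. Each camera call takes 0.05 s, during which the arm holds its last target.

## Working session

There is one attempt and no reset: what is moved stays moved. The work goes in short steps, Python scripts to look and compute and a tool call to move; the robot and the scene stay as the last step left them, time stands still between calls to the robot, and variables do not carry over. Pictures are saved under pics/ and viewed, and the job is handed in when it is done.

Besides the shell and the picture viewer there is one more tool, called after "Request:" by a JSON object that holds its "name" and its "arguments", one argument or row to a line. send_rows: Moves the arm, as the interface text tells. Its arguments: {"type":"object","properties":{"offset":{"type":"array"},"twist":{"type":"array"},"jaw":{"type":"number"},"grip_force":{"type":"number"}},"required":["offset","twist"]}

```bash
mkdir -p pics; python3 - <<'E'
from station import r
import cv2,numpy as np,pickle
s=r.observe();print(s)
for n in ["top","side"]:
    f=r.grab_frame(n);pickle.dump(f,open(f"{n}0.pkl","wb"))
    cv2.imwrite(f"pics/{n}0.png",f["image"][:,:,::-1]);print(n,f["vfov"],f["cx"],f["cy"],f["distortion"],np.round(f["cam_to_world"],3).tolist())
E
```

```text
{'time': 0.0, 'qpos': array([ 1.13022217e+00,  1.16476570e-01,  1.44227569e+00, -1.03300645e-05,
        1.58402393e+00, -3.78147708e-02]), 'joint_vel': array([-0.00048341,  0.00167248,  0.00063011,  0.00121421, -0.00167139,
        0.0002018 ]), 'joint_torque': array([ 1.50746237e-03, -7.21306157e+01, -6.22592211e+01,  7.81427720e-02,
        2.41674925e-02, -1.08872048e-04]), 'ee_pos': array([0.26449946, 0.62078315, 0.21790507]), 'orientation': array([-0.39010548,  0.59026202,  0.38966452,  0.5895507 ]), 'wrist_force': array([-0.46486035, -0.05937069,  0.60143839]), 'torque': array([-0.01679603, -0.03224445,  0.04850939]), 'gripper_width': 0.09280589011970083}
top 43.13042385148164 326.12800810820494 193.95680893780022 [-0.06990125  0.          0.          0.          0.        ] [[0.017, 0.994, -0.11, 0.417], [-1.0, 0.017, 0.002, 0.008], [0.004, 0.11, 0.994, 1.186], [0.0, 0.0, 0.0, 1.0]]
side 57.80390283682801 322.75950616158246 198.0779290144633 [-0.01065917  0.          0.          0.          0.        ] [[0.731, 0.422, -0.535, 0.03], [-0.682, 0.447, -0.579, -0.584], [-0.005, 0.789, 0.615, 0.645], [0.0, 0.0, 0.0, 1.0]]
```

View pics/top0.png

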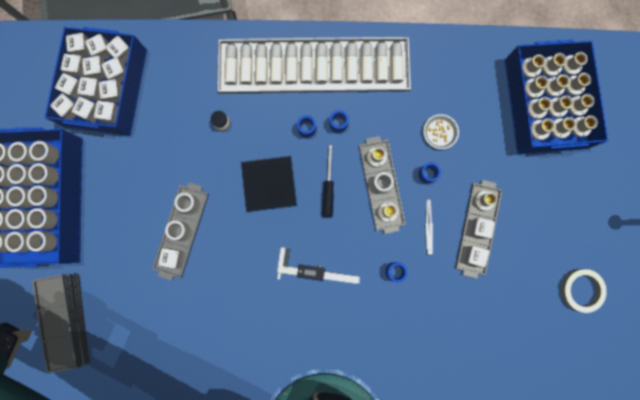

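View pics/side0.png

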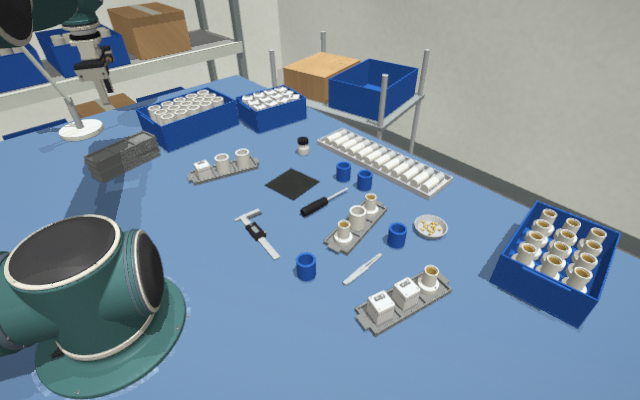

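The top view shows the case at (168,258) in the left tray, with sleeves at (175,230) and (184,202). The sleeve is at (383,182) in the middle tray, the holder at (487,199) in the right tray, and the mat at (269,184). Blue look-alikes are at (306,126), (338,121), (430,173) and (396,271). Next I'll measure these with depth.

```bash
cat > h.py <<'E'
import numpy as np,cv2
def cloud(f):
    im=f["image"];h,w=im.shape[:2]
    fl=h/2/np.tan(np.radians(f["vfov"])/2)
    K=np.array([[fl,0,f["cx"]],[0,fl,f["cy"]],[0,0,1]])
    u,v=np.meshgrid(np.arange(w),np.arange(h))
    p=np.stack([u,v],-1).reshape(-1,1,2).astype(np.float64)
    n=cv2.undistortPoints(p,K,np.array(f["distortion"])).reshape(h,w,2)
    z=f["range_z"].astype(float)
    c=np.stack([n[...,0]*z,-n[...,1]*z,-z],-1)
    M=f["cam_to_world"]
    P=c@M[:3,:3].T+M[:3,3]
    P[z==0]=np.nan
    return P
E
python3 - <<'E'
import pickle,numpy as np,cv2
from h import cloud
f=pickle.load(open("top0.pkl","rb"));P=cloud(f);Z=P[...,2]
print("bench z",np.nanmedian(Z[230:260,230:270]), "mat",np.nanmedian(Z[170:195,255:285]))
for nm,(u0,v0,u1,v1) in dict(ts=(145,175,220,285),th=(350,130,415,240),tc=(445,170,515,285)).items():
    S=P[v0:v1,u0:u1].reshape(-1,3)
    # tray outline: z 2..  walls 12mm
    pts=S[(S[:,2]>0.006)]
    rr=cv2.minAreaRect((pts[:,:2]*1000).astype(np.float32));print(nm,"rect",rr)
    m=((Z>0.035)).astype(np.uint8)
    mm=np.zeros_like(m);mm[v0:v1,u0:u1]=m[v0:v1,u0:u1]
    k,l,st,_=cv2.connectedComponentsWithStats(mm)
    for i in range(1,k):
        if st[i,4]<20: continue
        q=P[l==i];r2=cv2.minAreaRect((q[:,:2]*1000).astype(np.float32))
        t=q[q[:,2]>np.nanpercentile(q[:,2],90)-0.006]
        print("  ",st[i].tolist(),"mean top",t[:,:2].mean(0).round(4),"zmax",q[:,2].max().round(4),"rect",[np.round(a,1) for a in r2], "circ",[np.round(a,1) for a in cv2.minEnclosingCircle((t[:,:2]*1000).astype(np.float32))])
im=f["image"]
mk=((im.sum(2)<110)&(np.abs(Z-0.003)<0.006)).astype(np.uint8);mk[:, :230]=0;mk[:,305:]=0;mk[:145]=0;mk[220:]=0
q=P[mk>0];print("mat",cv2.minAreaRect((q[:,:2]*1000).astype(np.float32)))
cs=[cv2.resize(im[v0:v1,u0:u1],None,fx=3.3,fy=3.3,interpolation=cv2.INTER_CUBIC) for u0,v0,u1,v1 in [(145,170,220,285),(350,130,425,245),(440,170,515,285)]]
cv2.imwrite("pics/z.png",np.hstack(cs)[:,:,::-1])
E
```

```text
bench z 0.0008036223355112337 mat 0.003913781908672975
ts rect ((458.21551513671875, 340.4141845703125), (253.7386932373047, 173.90829467773438), 1.536633849143982)
   [175, 192, 21, 20, 201] mean top [0.5185 0.326 ] zmax 0.0618 rect [array([519.7, 326.1]), array([43.4, 41.2]), np.float64(25.9)] circ [array([519.1, 326.7]), np.float64(22.0)]
   [166, 220, 21, 20, 195] mean top [0.4548 0.3443] zmax 0.06 rect [array([455.8, 343.5]), array([42.9, 41. ]), np.float64(4.5)] circ [array([455.5, 343.9]), np.float64(22.2)]
   [158, 248, 23, 21, 355] mean top [0.3927 0.3568] zmax 0.0583 rect [array([392.1, 356.5]), array([41.9, 40.6]), np.float64(80.4)] circ [array([392.9, 357.6]), np.float64(27.0)]
th rect ((572.9232788085938, -125.00790405273438), (149.06996154785156, 260.27362060546875), 88.93598175048828)
   [372, 148, 14, 13, 102] mean top [ 0.6363 -0.1121] zmax 0.0628 rect [array([ 635.7, -112.3]), array([25.9, 28.9]), np.float64(0.9)] circ [array([ 635.4, -112.7]), np.float64(14.7)]
   [374, 172, 20, 20, 175] mean top [ 0.5729 -0.1252] zmax 0.0608 rect [array([ 573.4, -124.3]), array([4
[... 333 characters left out ...]
, 267.5876159667969), 89.51040649414062)
   [482, 192, 15, 14, 131] mean top [ 0.5388 -0.3662] zmax 0.0633 rect [array([ 537.9, -365.6]), array([26.8, 28.8]), np.float64(74.7)] circ [array([ 538.9, -365.4]), np.float64(14.9)]
   [473, 217, 21, 22, 333] mean top [ 0.4726 -0.3526] zmax 0.0577 rect [array([ 472.5, -353.1]), array([39.5, 40.9]), np.float64(77.2)] circ [array([ 472.9, -353.6]), np.float64(25.6)]
   [467, 246, 22, 22, 336] mean top [ 0.4077 -0.339 ] zmax 0.0583 rect [array([ 407.8, -338.9]), array([39.9, 41.5]), np.float64(74.4)] circ [array([ 408.3, -339. ]), np.float64(25.2)]
mat ((561.8890991210938, 124.71902465820312), (71.67854309082031, 73.9445571899414), 29.086524963378906)
```

View pics/z.png

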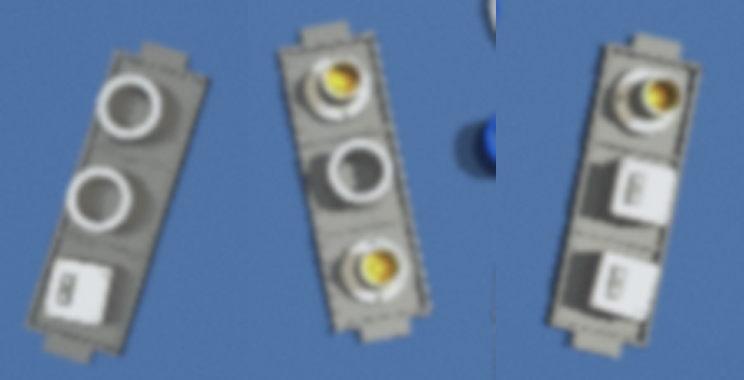

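```bash
python3 - <<'E'
import pickle,numpy as np,cv2
from h import cloud
from scipy.spatial.transform import Rotation as R
f=pickle.load(open("top0.pkl","rb"));P=cloud(f);im=f["image"].astype(int)
# mat
m=(im.max(2)<60).astype(np.uint8);m[:,:232]=0;m[:,305:]=0;m[:148]=0;m[218:]=0
k,l,st,_=cv2.connectedComponentsWithStats(m);i=1+st[1:,4].argmax();print(st[i])
q=P[l==i];q=q[np.abs(q[:,2])<.015];print("mat",cv2.minAreaRect((q[:,:2]*1000).astype(np.float32)))
# case angle, from white top
for nm,(u0,v0,u1,v1) in dict(case=(150,240,190,280),c1=(466,212,500,244),c2=(462,240,496,274)).items():
    w=np.zeros(m.shape,np.uint8);w[v0:v1,u0:u1]=((im[v0:v1,u0:u1].min(2)>190)|(P[v0:v1,u0:u1,2]>0.045))
    q=P[(w>0)&(P[...,2]>0.04)];print(nm,cv2.minAreaRect((q[:,:2]*1000).astype(np.float32)),len(q))
f=pickle.load(open("side0.pkl","rb"));Q=cloud(f)
for nm,c in dict(case=(.392,.357),sl0=(.455,.344),sleeve=(.573,-.125),holder=(.538,-.3655),c0=(.4726,-.353)).items():
    t=Q[(np.hypot(Q[...,0]-c[0],Q[...,1]-c[1])<0.032)&(Q[...,2]>0.044)]
    print(nm,len(t),(t[:,:2].min(0)+t[:,:2].max(0))/2,np.ptp(t[:,:2],axis=0),np.percentile(t[:,2],95), cv2.minAreaRect((t[:,:2]*1000).astype(np.float32)))
s=[-0.39010548,  0.59026202,  0.38966452,  0.5895507 ]
print(R.from_quat(s).as_matrix().round(3))
E
```

```text
[ 243  158   52   53 2298]
mat ((570.0023193359375, 142.28744506835938), (114.08837890625, 113.82402801513672), 8.295966148376465)
case ((392.177001953125, 356.92608642578125), (40.99412536621094, 40.603248596191406), 80.45072937011719) 328
c1 ((472.4992370605469, -353.0673828125), (39.45456314086914, 40.87183380126953), 77.18268585205078) 304
c2 ((407.684814453125, -339.4812316894531), (38.64539337158203, 40.45950698852539), 74.44482421875) 305
case 108 [0.39240312 0.35536985] [0.0432709  0.04322269] 0.05222092338119874 ((392.1512451171875, 356.7365417480469), (42.643253326416016, 38.75309753417969), 80.54629516601562)
sl0 98 [0.45461696 0.34332137] [0.04287381 0.0443839 ] 0.054263096924184434 ((454.367919921875, 342.32000732421875), (43.94422912597656, 42.28274154663086), 74.98596954345703)
sleeve 140 [ 0.57290512 -0.12513609] [0.04429184 0.04417719] 0.05418181178656499 ((572.6205444335938, -124.38563537597656), (42.354583740234375, 40.84258270263672), 42.857261657714844)
holder 166 [ 0.53922391 -0.36577398] [0.03120739 0.02989184] 0.0594591382026331 ((537.77587890625, -366.5157775878906), (28.740968704223633, 29.320405960083008), 49.483795166015625)
c0 344 [ 0.4722639  -0.35322516] [0.0441185 0.0464416] 0.054205617553393384 ((472.1546630859375, -353.20098876953125), (41.89054489135742, 40.37098693847656), 79.05426788330078)
[[-0.    -0.92   0.392]
 [-0.001  0.392  0.92 ]
 [-1.     0.    -0.001]]
```

Tray and part positions agree between the top and side cameras to about 1-2 mm. I'll start with the case, which gets parked on the mat: hover over it first.

Request:
{"name": "send_rows", "arguments": {
  "offset": [
    [0.43,-0.88,-0.29],
    [0.43,-0.88,-0.29],
    [0.43,-0.88,-0.29],
    [0.43,-0.88,-0.29],
    [0.43,-0.88,-0.29],
    [0.43,-0.88,-0.29],
    [0.43,-0.88,-0.29],
    [0.43,-0.88,-0.29],
    [0.41,-0.88,-0.29],
    [0.4,-0.88,-0.29]
  ],
  "twist": [0.23,0.23,0.23,0.23,0.23,0.23,0.23,0.23,0.23,0.2],
  "jaw": -1,
  "grip_force": 15
}}

```text
time: 0.93
ee_pos: [0.3924, 0.3556, 0.131]
orientation: [-0.457, 0.539, 0.457, 0.539]
wrist_force: [1.4, 0.7, 0.6]
gripper_width: 0.093
```

Request:
{"name": "send_rows", "arguments": {
  "offset": [
    [0,0,0],
    [0,0,0],
    [0,0,0]
  ],
  "twist": [0,0,0]
}}

```text
time: 1.18
ee_pos: [0.3921, 0.3572, 0.1318]
orientation: [-0.457, 0.54, 0.457, 0.54]
wrist_force: [0.0, -0.6, -0.4]
gripper_width: 0.0929
```

```bash
cat > st.py <<'E'
from station import r
import numpy as np,sys,cv2
from scipy.spatial.transform import Rotation as R
s=r.observe();z=R.from_quat(s["orientation"]).as_matrix()[:,2]
print("t",round(s["time"],2),"p",s["ee_pos"].round(4),"jawyaw",np.degrees(np.arctan2(z[1],z[0])).round(2),"F",s["wrist_force"].round(1),"w",round(s["gripper_width"],4))
def go(x,y,zz,yaw):
    d=(np.array([x,y,zz])-s["ee_pos"])/0.03;print("units",d.round(2),"twist",((yaw-np.degrees(np.arctan2(z[1],z[0])))/6).round(2))
for a in sys.argv[2:]: pass
if len(sys.argv)>2 and sys.argv[2]!="-": go(*map(float,sys.argv[2].split(",")))
if len(sys.argv)>1 and sys.argv[1]!="-":
    c,n=sys.argv[1].split(":");f=r.grab_frame(c);cv2.imwrite(f"pics/{n}.png",f["image"][:,:,::-1])
    import pickle;pickle.dump(f,open(n+".pkl","wb"))
E
python3 st.py wrist:w1 .3922,.3568,.021,80.5
```

```text
t 1.18 p [0.3921 0.3572 0.1318] jawyaw 80.5 F [ 0.  -0.6 -0.4] w 0.0929
units [ 0.   -0.01 -3.69] twist 0.0
```

View pics/w1.png

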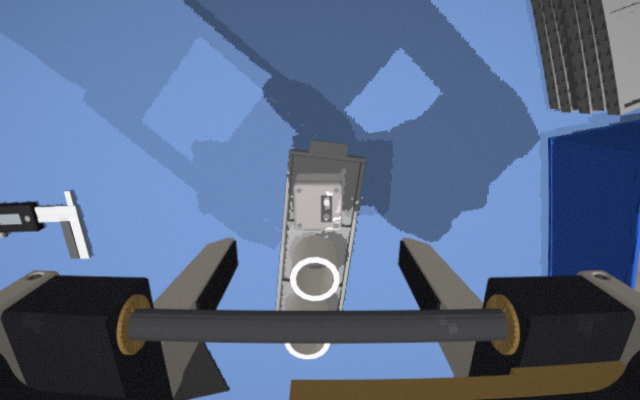

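The wrist view shows the case at (318,205), midway between the fingers and square to them. Descending.

Request:
{"name": "send_rows", "arguments": {
  "offset": [
    [0,0,-0.6],
    [0,0,-0.6],
    [0,0,-0.6],
    [0,0,-0.6],
    [0,0,-0.5],
    [0,0,-0.4],
    [0,0,-0.3],
    [0,0,-0.1],
    [0,0,0]
  ],
  "twist": [0,0,0,0,0,0,0,0,0]
}}

```text
time: 1.98
ee_pos: [0.3918, 0.3572, 0.0203]
orientation: [-0.457, 0.54, 0.457, 0.539]
wrist_force: [0.4, 1.2, -0.4]
gripper_width: 0.0928
```

Request:
{"name": "send_rows", "arguments": {
  "offset": [
    [0,0,0],
    [0,0,0],
    [0,0,0],
    [0,0,0],
    [0,0,0],
    [0,0,0],
    [0,0,0],
    [0,0,0],
    [0,0,0],
    [0,0,0]
  ],
  "twist": [0,0,0,0,0,0,0,0,0,0],
  "jaw": 1,
  "grip_force": 15
}}

```text
time: 2.82
ee_pos: [0.3921, 0.3569, 0.0207]
orientation: [-0.457, 0.54, 0.457, 0.54]
wrist_force: [-0.1, -0.4, 0.7]
gripper_width: 0.0401
```

Request:
{"name": "send_rows", "arguments": {
  "offset": [
    [0,0,0],
    [0,0,0]
  ],
  "twist": [0,0]
}}

```text
time: 2.98
ee_pos: [0.3921, 0.357, 0.0207]
orientation: [-0.457, 0.54, 0.457, 0.54]
wrist_force: [-0.5, -0.8, 0.9]
gripper_width: 0.0398
```

```bash
python3 st.py side:s1 .57,.142,.13,78
```

```text
t 2.98 p [0.3921 0.357  0.0207] jawyaw 80.54 F [-0.5 -0.8  0.9] w 0.0398
units [ 5.93 -7.17  3.64] twist -0.42
```

View pics/s1.png

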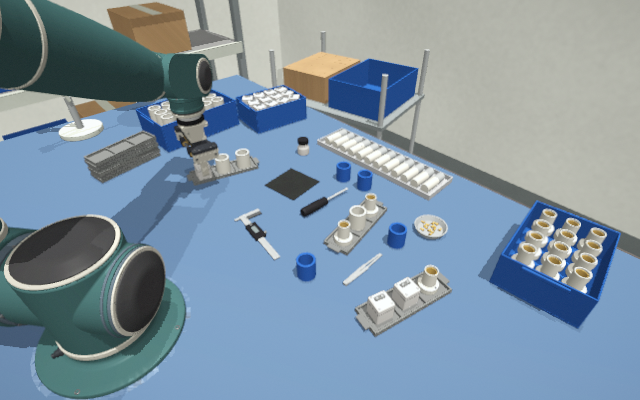

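The side view shows the jaws closed on the case at (200,165), and the 39.8 mm opening means a square grip. Lift, then carry it to the mat.

Request:
{"name": "send_rows", "arguments": {
  "offset": [
    [0,0,0.2],
    [0,0,0.4],
    [0,0,0.6],
    [0,0,0.6],
    [0,0,0.6],
    [0,0,0.6],
    [0,0,0.4],
    [0,0,0.2]
  ],
  "twist": [0,0,0,0,0,0,0,0]
}}

```text
time: 3.7
ee_pos: [0.3926, 0.3574, 0.1313]
orientation: [-0.457, 0.539, 0.457, 0.541]
wrist_force: [-0.0, 1.1, -0.3]
gripper_width: 0.0398
```

Request:
{"name": "send_rows", "arguments": {
  "offset": [
    [0.3,-0.36,0],
    [0.6,-0.72,0],
    [0.7,-0.85,0],
    [0.7,-0.85,0],
    [0.7,-0.85,0],
    [0.7,-0.85,0],
    [0.7,-0.85,0],
    [0.7,-0.85,0],
    [0.53,-0.62,0],
    [0.3,-0.37,0]
  ],
  "twist": [0,-0.1,-0.1,-0.1,-0.1,0,0,0,0,0]
}}

```text
time: 4.53
ee_pos: [0.5711, 0.1398, 0.1282]
orientation: [-0.445, 0.55, 0.445, 0.549]
wrist_force: [-0.4, 0.7, -0.9]
gripper_width: 0.0403
```

Request:
{"name": "send_rows", "arguments": {
  "offset": [
    [0,0,0],
    [0,0,0]
  ],
  "twist": [0,0]
}}

```text
time: 4.7
ee_pos: [0.5698, 0.1419, 0.1283]
orientation: [-0.445, 0.549, 0.446, 0.549]
wrist_force: [-0.1, -0.1, -0.1]
gripper_width: 0.0401
```

```bash
python3 st.py wrist:w2 .57,.142,.0207,78
```

```text
t 4.7 p [0.5698 0.1419 0.1283] jawyaw 78.09 F [-0.1 -0.1 -0.1] w 0.0401
units [ 0.01  0.   -3.59] twist -0.01
```

View pics/w2.png

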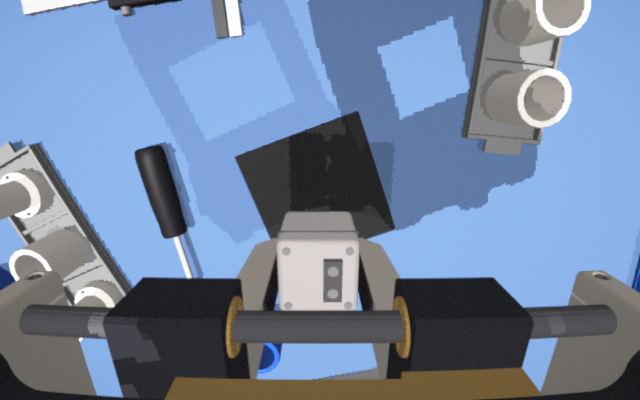

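The case hangs upright in the jaws at (318,265) over the mat at (315,175). Lowering it slowly.

Request:
{"name": "send_rows", "arguments": {
  "offset": [
    [0,0,-0.4],
    [0,0,-0.6],
    [0,0,-0.6],
    [0,0,-0.6],
    [0,0,-0.5],
    [0,0,-0.4],
    [0,0,-0.2],
    [0,0,-0.15],
    [0,0,-0.08],
    [0,0,-0.05]
  ],
  "twist": [0,0,0,0,0,0,0,0,0,0]
}}

```text
time: 5.58
ee_pos: [0.5702, 0.1421, 0.0215]
orientation: [-0.446, 0.549, 0.446, 0.549]
wrist_force: [-0.3, 1.1, -0.5]
gripper_width: 0.0398
```

Request:
{"name": "send_rows", "arguments": {
  "offset": [
    [0,0,-0.02],
    [0,0,0],
    [0,0,0]
  ],
  "twist": [0,0,0]
}}

```text
time: 5.83
ee_pos: [0.5702, 0.1419, 0.0211]
orientation: [-0.446, 0.549, 0.446, 0.549]
wrist_force: [-0.1, -0.0, -0.9]
gripper_width: 0.0396
```

Request:
{"name": "send_rows", "arguments": {
  "offset": [
    [0,0,-0.03],
    [0,0,-0.02],
    [0,0,0],
    [0,0,0]
  ],
  "twist": [0,0,0,0]
}}

```text
time: 6.17
ee_pos: [0.5702, 0.1419, 0.0196]
orientation: [-0.446, 0.549, 0.446, 0.549]
wrist_force: [-1.3, -0.8, 6.4]
gripper_width: 0.0401
```

The wrist reads 6.4 N upward, so the case is resting on the mat. Release and rise.

Request:
{"name": "send_rows", "arguments": {
  "offset": [
    [0,0,0],
    [0,0,0],
    [0,0,0],
    [0,0,0],
    [0,0,0],
    [0,0,0],
    [0,0,0],
    [0,0,0]
  ],
  "twist": [0,0,0,0,0,0,0,0],
  "jaw": -1
}}

```text
time: 6.83
ee_pos: [0.57, 0.1419, 0.0191]
orientation: [-0.446, 0.549, 0.446, 0.549]
wrist_force: [0.0, -0.2, -0.4]
gripper_width: 0.0885
```

Request:
{"name": "send_rows", "arguments": {
  "offset": [
    [0,0,0.3],
    [0,0,0.6],
    [0,0,0.7],
    [0,0,0.7],
    [0,0,0.7],
    [0,0,0.5],
    [0,0,0.2],
    [0,0,0]
  ],
  "twist": [0,0,0,0,0,0,0,0]
}}

```text
time: 7.5
ee_pos: [0.5706, 0.142, 0.1321]
orientation: [-0.446, 0.548, 0.445, 0.55]
wrist_force: [0.6, -0.5, -0.1]
gripper_width: 0.0931
```

```bash
python3 st.py side:s2 .573,-.125,.13,101.8
```

```text
t 7.5 p [0.5706 0.142  0.1321] jawyaw 78.14 F [ 0.6 -0.5 -0.1] w 0.0931
units [ 0.08 -8.9  -0.07] twist 3.94
```

View pics/s2.png

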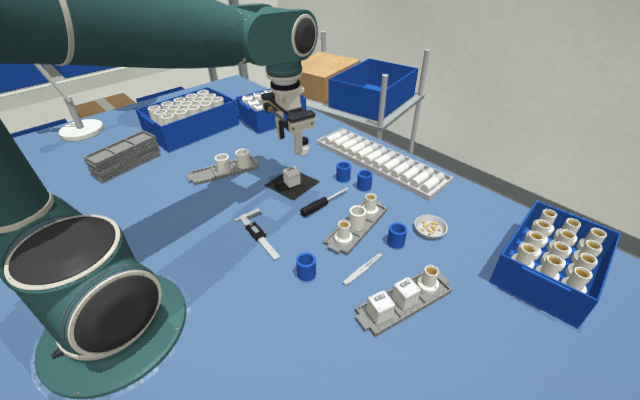

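The case stands upright on the mat at (291,177) with the gripper clear of it. Next is the sleeve.

Request:
{"name": "send_rows", "arguments": {
  "offset": [
    [0,-0.5,0],
    [0,-0.9,0],
    [0,-1,0],
    [0.02,-1,0],
    [0.02,-1,0],
    [0.02,-1,0],
    [0.02,-1,0],
    [0,-1,0],
    [0,-0.9,-0.03],
    [0,-0.6,-0.03]
  ],
  "twist": [0.3,0.4,0.4,0.4,0.4,0.4,0.4,0.4,0.4,0.44]
}}

```text
time: 8.38
ee_pos: [0.5717, -0.1273, 0.1268]
orientation: [-0.548, 0.446, 0.549, 0.445]
wrist_force: [-0.3, 0.2, 0.2]
gripper_width: 0.0933
```

Request:
{"name": "send_rows", "arguments": {
  "offset": [
    [0,0,0],
    [0,0,0]
  ],
  "twist": [0,0]
}}

```text
time: 8.55
ee_pos: [0.5718, -0.1256, 0.1269]
orientation: [-0.548, 0.447, 0.549, 0.446]
wrist_force: [0.9, -0.2, -0.8]
gripper_width: 0.0929
```

```bash
python3 st.py wrist:w3 .573,-.125,.022,101.8
```

```text
t 8.55 p [ 0.5718 -0.1256  0.1269] jawyaw 101.65 F [ 0.9 -0.2 -0.8] w 0.0929
units [ 0.04  0.02 -3.5 ] twist 0.02
```

View pics/w3.png

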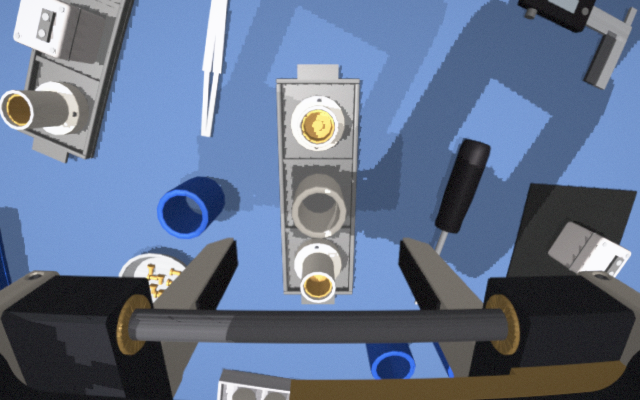

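The sleeve at (318,212) is centred between the fingers and aligned with the tray, and the look-alike at (190,210) is outside the finger sweep. Descend and grip.

Request:
{"name": "send_rows", "arguments": {
  "offset": [
    [0.04,0.02,-0.4],
    [0,0,-0.6],
    [0,0,-0.6],
    [0,0,-0.6],
    [0,0,-0.6],
    [0,0,-0.4],
    [0,0,-0.2],
    [0,0,-0.1],
    [0,0,0]
  ],
  "twist": [0,0,0,0,0,0,0,0,0]
}}

```text
time: 9.35
ee_pos: [0.5736, -0.1242, 0.0231]
orientation: [-0.549, 0.446, 0.549, 0.446]
wrist_force: [0.7, -0.4, 0.2]
gripper_width: 0.0929
```

Request:
{"name": "send_rows", "arguments": {
  "offset": [
    [0,0,0],
    [0,0,0],
    [0,0,0],
    [0,0,0],
    [0,0,0],
    [0,0,0],
    [0,0,0],
    [0,0,0],
    [0,0,0],
    [0,0,0]
  ],
  "twist": [0,0,0,0,0,0,0,0,0,0],
  "jaw": 1,
  "grip_force": 18
}}

```text
time: 10.18
ee_pos: [0.5736, -0.1245, 0.0234]
orientation: [-0.549, 0.446, 0.549, 0.446]
wrist_force: [-1.3, -0.1, 0.3]
gripper_width: 0.0433
```

Request:
{"name": "send_rows", "arguments": {
  "offset": [
    [0,0,0],
    [0,0,0]
  ],
  "twist": [0,0]
}}

```text
time: 10.35
ee_pos: [0.5736, -0.1245, 0.0234]
orientation: [-0.549, 0.446, 0.549, 0.446]
wrist_force: [-0.4, 0.6, -0.5]
gripper_width: 0.0433
```

Request:
{"name": "send_rows", "arguments": {
  "offset": [
    [0,0,0.2],
    [0,0,0.4],
    [0,0,0.6],
    [0,0,0.6],
    [0,0,0.6],
    [0,0,0.6],
    [0,0,0.6],
    [0,0,0.4],
    [0,0,0.2],
    [0,0,0]
  ],
  "twist": [0,0,0,0,0,0,0,0,0,0]
}}

```text
time: 11.18
ee_pos: [0.5741, -0.1246, 0.151]
orientation: [0.549, -0.446, -0.548, -0.446]
wrist_force: [0.6, 0.5, -0.4]
gripper_width: 0.0429
```

```bash
python3 st.py wrist:w4 .391,.361,.15,75
```

```text
t 11.18 p [ 0.5741 -0.1246  0.151 ] jawyaw 101.78 F [ 0.6  0.5 -0.4] w 0.0429
units [-6.1  16.19 -0.03] twist -4.46
```

View pics/w4.png

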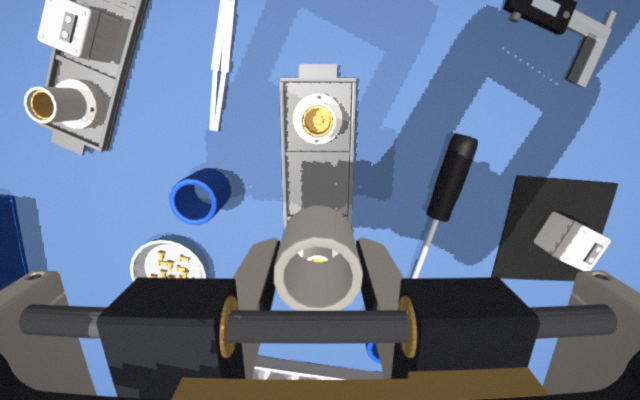

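The sleeve is held upright at (318,265) and its cell in the holder tray is empty. Carrying it to the sleeve tray.

Request:
{"name": "send_rows", "arguments": {
  "offset": [
    [-0.1,0.3,0],
    [-0.25,0.65,0],
    [-0.35,0.9,0],
    [-0.35,0.95,0],
    [-0.35,0.95,0],
    [-0.35,0.95,0],
    [-0.35,0.95,0],
    [-0.35,0.95,0],
    [-0.35,0.95,0],
    [-0.35,0.95,0]
  ],
  "twist": [-0.25,-0.25,-0.25,-0.25,-0.25,-0.25,-0.25,-0.25,-0.25,-0.25]
}}

```text
time: 12.07
ee_pos: [0.4779, 0.1316, 0.1481]
orientation: [-0.485, 0.515, 0.486, 0.514]
wrist_force: [0.9, 0.4, -1.1]
gripper_width: 0.0429
```

Request:
{"name": "send_rows", "arguments": {
  "offset": [
    [-0.35,0.95,0],
    [-0.35,0.95,0],
    [-0.35,0.95,0],
    [-0.35,0.95,0],
    [-0.35,0.95,0],
    [-0.35,0.95,0],
    [-0.35,0.85,0],
    [-0.3,0.7,0],
    [-0.2,0.4,0],
    [0,0,0]
  ],
  "twist": [-0.25,-0.25,-0.25,-0.25,-0.25,-0.25,-0.25,-0.2,0,0]
}}

```text
time: 12.9
ee_pos: [0.3893, 0.3614, 0.1482]
orientation: [-0.432, 0.561, 0.432, 0.559]
wrist_force: [-0.2, -0.4, -1.5]
gripper_width: 0.043
```

```bash
python3 st.py wrist:w5 .391,.361,.0234,75
```

```text
t 12.9 p [0.3893 0.3614 0.1482] jawyaw 75.24 F [-0.2 -0.4 -1.5] w 0.043
units [ 0.06 -0.01 -4.16] twist -0.04
```

View pics/w5.png

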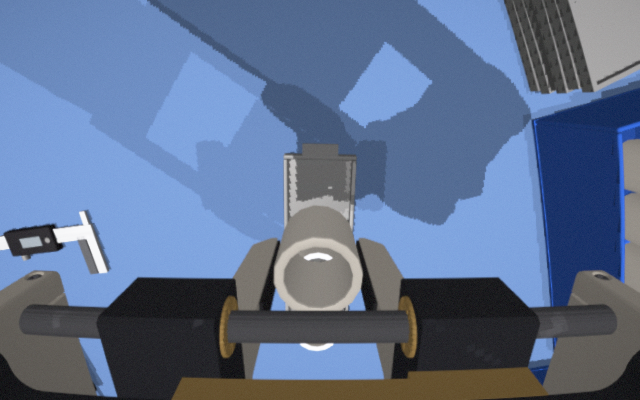

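The sleeve hangs centred on the tray axis at (318,270), above the open cell at (318,185). Lowering.

Request:
{"name": "send_rows", "arguments": {
  "offset": [
    [0.06,0,-0.4],
    [0,0,-0.6],
    [0,0,-0.6],
    [0,0,-0.6],
    [0,0,-0.6],
    [0,0,-0.5],
    [0,0,-0.4],
    [0,0,-0.2],
    [0,0,-0.1],
    [0,0,-0.08]
  ],
  "twist": [0,0,0,0,0,0,0,0,0,0]
}}

```text
time: 13.78
ee_pos: [0.3928, 0.3597, 0.0269]
orientation: [-0.431, 0.561, 0.431, 0.561]
wrist_force: [0.4, -0.1, -0.3]
gripper_width: 0.043
```

Request:
{"name": "send_rows", "arguments": {
  "offset": [
    [0,0,-0.03],
    [0,0,-0.03],
    [0,0,0],
    [0,0,0]
  ],
  "twist": [0,0,0,0]
}}

```text
time: 14.12
ee_pos: [0.3926, 0.3601, 0.0256]
orientation: [-0.431, 0.56, 0.431, 0.561]
wrist_force: [0.5, 0.0, -1.4]
gripper_width: 0.0433
```

Request:
{"name": "send_rows", "arguments": {
  "offset": [
    [-0.04,0.02,-0.03],
    [0,0,-0.03],
    [0,0,-0.02],
    [0,0,-0.02],
    [0,0,0],
    [0,0,0]
  ],
  "twist": [0,0,0,0,0,0]
}}

```text
time: 14.62
ee_pos: [0.3912, 0.3608, 0.0233]
orientation: [-0.431, 0.561, 0.431, 0.561]
wrist_force: [-6.4, -3.5, 13.2]
gripper_width: 0.043
```

Request:
{"name": "send_rows", "arguments": {
  "offset": [
    [0,0,0.02],
    [0,0,0]
  ],
  "twist": [0,0]
}}

```text
time: 14.78
ee_pos: [0.3913, 0.3608, 0.0233]
orientation: [-0.431, 0.56, 0.431, 0.561]
wrist_force: [-2.0, -1.6, 7.3]
gripper_width: 0.043
```

Request:
{"name": "send_rows", "arguments": {
  "offset": [
    [0,0,0],
    [0,0,0],
    [0,0,0],
    [0,0,0],
    [0,0,0],
    [0,0,0],
    [0,0,0],
    [0,0,0]
  ],
  "twist": [0,0,0,0,0,0,0,0],
  "jaw": -1
}}

```text
time: 15.45
ee_pos: [0.3912, 0.3606, 0.0227]
orientation: [-0.431, 0.561, 0.431, 0.561]
wrist_force: [0.5, -0.1, 0.3]
gripper_width: 0.0904
```

Request:
{"name": "send_rows", "arguments": {
  "offset": [
    [0,0,0.3],
    [0,0,0.6],
    [0,0,0.7],
    [0,0,0.7],
    [0,0,0.7],
    [0,0,0.6],
    [0,0,0.4],
    [0,0,0.1],
    [0,0,0]
  ],
  "twist": [0,0,0,0,0,0,0,0,0]
}}

```text
time: 16.2
ee_pos: [0.3914, 0.3608, 0.1465]
orientation: [-0.431, 0.56, 0.431, 0.561]
wrist_force: [-0.2, -0.2, -0.4]
gripper_width: 0.0929
```

```bash
python3 st.py wrist:w6 .538,-.366,.15,78
```

```text
t 16.2 p [0.3914 0.3608 0.1465] jawyaw 75.08 F [-0.2 -0.2 -0.4] w 0.0929
units [  4.89 -24.23   0.12] twist 0.49
```

View pics/w6.png

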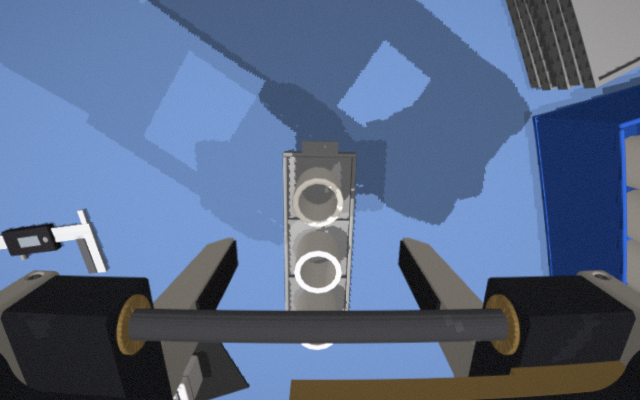

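The sleeve stands upright in its cell at (318,203), in line with the other two. Moving over to the holder.

Request:
{"name": "send_rows", "arguments": {
  "offset": [
    [0.1,-0.5,0],
    [0.2,-0.9,0],
    [0.2,-0.95,0],
    [0.2,-0.95,0],
    [0.2,-0.95,0],
    [0.2,-0.95,0],
    [0.2,-0.95,0],
    [0.2,-0.95,0],
    [0.2,-0.95,0],
    [0.2,-0.95,0]
  ],
  "twist": [0.05,0.05,0.05,0.05,0.05,0.05,0.05,0.05,0.05,0.04]
}}

```text
time: 17.08
ee_pos: [0.4478, 0.0891, 0.1444]
orientation: [-0.445, 0.55, 0.446, 0.549]
wrist_force: [0.5, 0.2, 0.5]
gripper_width: 0.0932
```

Request:
{"name": "send_rows", "arguments": {
  "offset": [
    [0.2,-0.95,0],
    [0.2,-0.95,0],
    [0.2,-0.95,0],
    [0.2,-0.95,0],
    [0.2,-0.95,0],
    [0.2,-0.95,0],
    [0.2,-0.95,0],
    [0.2,-0.95,0],
    [0.2,-0.95,0],
    [0.2,-0.95,0]
  ],
  "twist": [0,0,0,0,0,0,0,0,0,0]
}}

```text
time: 17.92
ee_pos: [0.5078, -0.1958, 0.1441]
orientation: [-0.444, 0.55, 0.446, 0.549]
wrist_force: [1.1, 0.3, -0.4]
gripper_width: 0.0926
```

Request:
{"name": "send_rows", "arguments": {
  "offset": [
    [0.2,-0.95,0],
    [0.2,-0.95,0],
    [0.2,-0.95,-0.1],
    [0.2,-0.95,-0.1],
    [0.15,-0.9,-0.1],
    [0.04,-0.53,0],
    [0,0,0],
    [0,0,0]
  ],
  "twist": [0,0,0,0,0,0,0,0]
}}

```text
time: 18.58
ee_pos: [0.5375, -0.3512, 0.1356]
orientation: [-0.444, 0.55, 0.445, 0.55]
wrist_force: [0.5, 0.1, -0.1]
gripper_width: 0.0931
```

```bash
python3 st.py wrist:w7 .538,-.366,.026,78
```

```text
t 18.58 p [ 0.5375 -0.3512  0.1356] jawyaw 77.96 F [ 0.5  0.1 -0.1] w 0.0931
units [ 0.02 -0.49 -3.65] twist 0.01
```

View pics/w7.png

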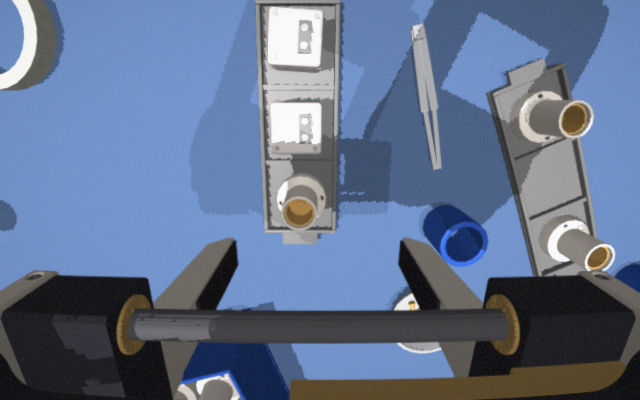

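The jaws are about 15 mm off: the holder is at (300,205) and the jaw centre at column 318. I'll correct that, and check the bin clearance first.

```bash
python3 - <<'E'
import pickle,numpy as np
from h import cloud
P=cloud(pickle.load(open("top0.pkl","rb")))
q=P[30:160,500:612].reshape(-1,3);q=q[q[:,2]>0.03]
print(q.min(0),q.max(0)); 
d=np.hypot(q[:,0]-.538,q[:,1]+.366);print("min dist",d.min(),q[d.argmin()])
E
```

```text
[ 0.65012109 -0.63024026  0.03001191] [ 0.90795193 -0.42731866  0.10557994]
min dist 0.1418762851160559 [ 0.65297286 -0.44912714  0.03443183]
```

Request:
{"name": "send_rows", "arguments": {
  "offset": [
    [0.02,-0.25,0],
    [0,-0.24,0],
    [0,0,0],
    [0,0,0]
  ],
  "twist": [0,0,0,0]
}}

```text
time: 18.97
ee_pos: [0.5385, -0.366, 0.1369]
orientation: [-0.445, 0.549, 0.445, 0.549]
wrist_force: [-0.2, -0.9, 0.3]
gripper_width: 0.0931
```

```bash
python3 st.py - .538,-.366,.026,78
```

```text
t 18.97 p [ 0.5385 -0.366   0.1369] jawyaw 78.02 F [-0.2 -0.9  0.3] w 0.0931
units [-0.02  0.   -3.7 ] twist -0.0
```

Request:
{"name": "send_rows", "arguments": {
  "offset": [
    [0,0,-0.4],
    [0,0,-0.6],
    [0,0,-0.6],
    [0,0,-0.6],
    [0,0,-0.6],
    [0,0,-0.5],
    [0,0,-0.25],
    [0,0,-0.1],
    [0,0,0]
  ],
  "twist": [0,0,0,0,0,0,0,0,0]
}}

```text
time: 19.72
ee_pos: [0.5384, -0.3659, 0.0268]
orientation: [-0.445, 0.549, 0.445, 0.549]
wrist_force: [-0.2, 1.1, 0.6]
gripper_width: 0.0927
```

Request:
{"name": "send_rows", "arguments": {
  "offset": [
    [0,0,0],
    [0,0,0],
    [0,0,0],
    [0,0,0],
    [0,0,0],
    [0,0,0],
    [0,0,0],
    [0,0,0],
    [0,0,0],
    [0,0,0]
  ],
  "twist": [0,0,0,0,0,0,0,0,0,0],
  "jaw": 1,
  "grip_force": 20
}}

```text
time: 20.55
ee_pos: [0.5385, -0.3661, 0.0273]
orientation: [-0.445, 0.549, 0.445, 0.549]
wrist_force: [0.4, -1.3, 0.1]
gripper_width: 0.0312
```

Request:
{"name": "send_rows", "arguments": {
  "offset": [
    [0,0,0],
    [0,0,0],
    [0,0,0],
    [0,0,0]
  ],
  "twist": [0,0,0,0]
}}

```text
time: 20.88
ee_pos: [0.5385, -0.3661, 0.0272]
orientation: [-0.445, 0.549, 0.445, 0.549]
wrist_force: [0.1, -0.6, -1.3]
gripper_width: 0.0298
```

Request:
{"name": "send_rows", "arguments": {
  "offset": [
    [0,0,0.2],
    [0,0,0.4],
    [0,0,0.6],
    [0,0,0.6],
    [0,0,0.6],
    [0,0,0.6],
    [0,0,0.6],
    [0,0,0.4],
    [0,0,0.2],
    [0,0,0]
  ],
  "twist": [0,0,0,0,0,0,0,0,0,0]
}}

```text
time: 21.72
ee_pos: [0.5389, -0.3663, 0.1551]
orientation: [-0.446, 0.549, 0.444, 0.55]
wrist_force: [0.0, -0.2, -1.3]
gripper_width: 0.0299
```

```bash
python3 st.py wrist:w8 .572,-.1256,.15,101.8
```

```text
t 21.72 p [ 0.5389 -0.3663  0.1551] jawyaw 78.02 F [ 0.  -0.2 -1.3] w 0.0299
units [ 1.1   8.02 -0.17] twist 3.96
```

View pics/w8.png

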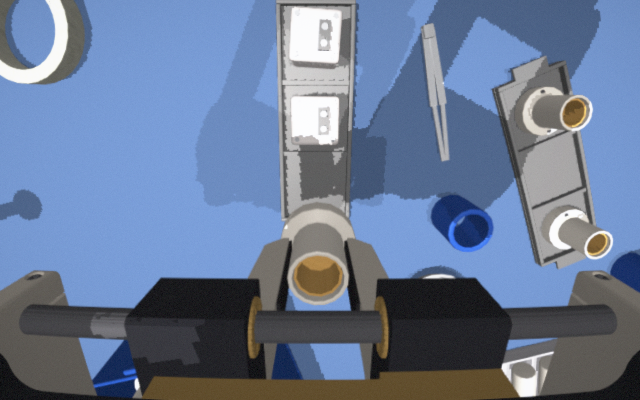

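The holder is gripped by the neck, upright at (318,260), and its cell is empty. On to the holder tray.

Request:
{"name": "send_rows", "arguments": {
  "offset": [
    [0.05,0.3,0],
    [0.1,0.6,0],
    [0.12,0.8,0],
    [0.12,0.9,0],
    [0.12,0.9,0],
    [0.12,0.9,0],
    [0.12,0.9,0],
    [0.12,0.9,0],
    [0.12,0.9,0],
    [0.06,0.6,0]
  ],
  "twist": [0.3,0.4,0.4,0.4,0.4,0.4,0.4,0.4,0.4,0.4]
}}

```text
time: 22.6
ee_pos: [0.5696, -0.1322, 0.152]
orientation: [-0.548, 0.447, 0.549, 0.446]
wrist_force: [0.5, -0.4, -1.8]
gripper_width: 0.0297
```

Request:
{"name": "send_rows", "arguments": {
  "offset": [
    [0.05,0.3,0],
    [0,0,0],
    [0,0,0],
    [0,0,0]
  ],
  "twist": [0.06,0,0,0]
}}

```text
time: 22.93
ee_pos: [0.5713, -0.1268, 0.1529]
orientation: [-0.548, 0.446, 0.549, 0.446]
wrist_force: [0.1, 0.1, -1.9]
gripper_width: 0.03
```

```bash
python3 st.py wrist:w9 .572,-.1256,.0272,101.8
```

```text
t 22.93 p [ 0.5713 -0.1268  0.1529] jawyaw 101.72 F [ 0.1  0.1 -1.9] w 0.03
units [ 0.02  0.04 -4.19] twist 0.01
```

View pics/w9.png

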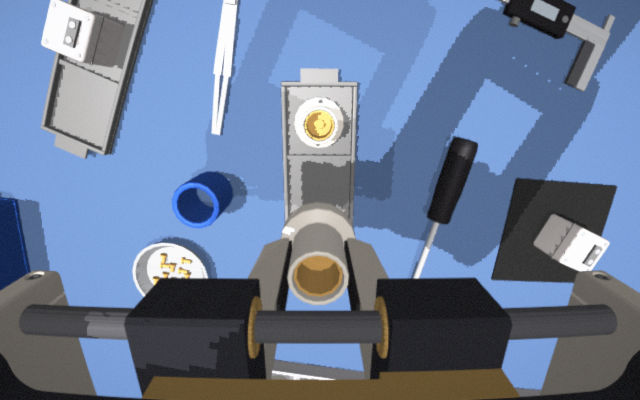

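The holder hangs at (318,265), in line with its tray axis. Lowering.

Request:
{"name": "send_rows", "arguments": {
  "offset": [
    [0,0.03,-0.4],
    [0,0,-0.6],
    [0,0,-0.6],
    [0,0,-0.6],
    [0,0,-0.6],
    [0,0,-0.5],
    [0,0,-0.4],
    [0,0,-0.2],
    [0,0,-0.1],
    [0,0,-0.08]
  ],
  "twist": [0,0,0,0,0,0,0,0,0,0]
}}

```text
time: 23.82
ee_pos: [0.5716, -0.1254, 0.0308]
orientation: [0.549, -0.446, -0.549, -0.446]
wrist_force: [0.6, -0.1, -1.3]
gripper_width: 0.0296
```

Request:
{"name": "send_rows", "arguments": {
  "offset": [
    [0,0,-0.03],
    [0,0,-0.02],
    [0,0,0],
    [0,0,0]
  ],
  "twist": [0,0,0,0]
}}

```text
time: 24.15
ee_pos: [0.5717, -0.1252, 0.0299]
orientation: [0.549, -0.446, -0.548, -0.446]
wrist_force: [-0.1, 0.3, -0.6]
gripper_width: 0.0296
```

Request:
{"name": "send_rows", "arguments": {
  "offset": [
    [0,0,-0.04],
    [0,0,-0.03],
    [0,0,-0.02],
    [0,0,0],
    [0,0,0]
  ],
  "twist": [0,0,0,0,0]
}}

```text
time: 24.57
ee_pos: [0.5716, -0.1251, 0.0272]
orientation: [0.549, -0.446, -0.549, -0.446]
wrist_force: [-2.7, 0.6, 4.6]
gripper_width: 0.0295
```

Seated with 4.6 N of contact. Release, rise and check.

Request:
{"name": "send_rows", "arguments": {
  "offset": [
    [0,0,0],
    [0,0,0],
    [0,0,0],
    [0,0,0],
    [0,0,0],
    [0,0,0],
    [0,0,0],
    [0,0,0]
  ],
  "twist": [0,0,0,0,0,0,0,0],
  "jaw": -1
}}

```text
time: 25.23
ee_pos: [0.5715, -0.1251, 0.0266]
orientation: [-0.549, 0.446, 0.549, 0.446]
wrist_force: [0.4, -0.6, 0.5]
gripper_width: 0.0787
```

Request:
{"name": "send_rows", "arguments": {
  "offset": [
    [0,0,0.3],
    [0,0,0.6],
    [0,0,0.7],
    [0,0,0.7],
    [0,0,0.7],
    [0,0,0.4],
    [0,0,0.1],
    [0,0,0]
  ],
  "twist": [0,0,0,0,0,0,0,0]
}}

```text
time: 25.9
ee_pos: [0.5718, -0.1252, 0.1323]
orientation: [0.549, -0.446, -0.548, -0.446]
wrist_force: [-0.3, -0.4, 0.3]
gripper_width: 0.0928
```

```bash
python3 st.py wrist:w10 .5702,.1419,.13,78
```

```text
t 25.9 p [ 0.5718 -0.1252  0.1323] jawyaw 101.78 F [-0.3 -0.4  0.3] w 0.0928
units [-0.05  8.9  -0.08] twist -3.96
```

View pics/w10.png

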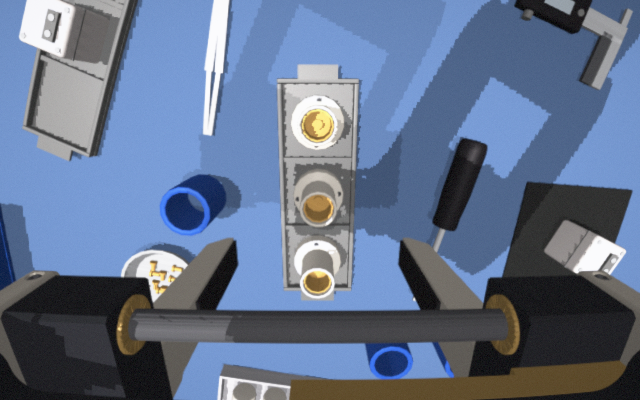

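The holder stands in the centre cell at (318,195). Now back to the mat for the case.

Request:
{"name": "send_rows", "arguments": {
  "offset": [
    [0,0.5,0],
    [0,0.9,0],
    [0,1,0],
    [0,1,0],
    [0,1,0],
    [0,1,0],
    [0,1,0],
    [0,1,0],
    [0,0.9,0],
    [0,0.6,0]
  ],
  "twist": [-0.3,-0.4,-0.4,-0.4,-0.4,-0.4,-0.4,-0.4,-0.4,-0.46]
}}

```text
time: 26.78
ee_pos: [0.5707, 0.144, 0.1299]
orientation: [-0.444, 0.55, 0.445, 0.549]
wrist_force: [-0.2, 0.6, -0.2]
gripper_width: 0.0931
```

Request:
{"name": "send_rows", "arguments": {
  "offset": [
    [0,0,0],
    [0,0,0],
    [0,0,0]
  ],
  "twist": [0,0,0]
}}

```text
time: 27.03
ee_pos: [0.5712, 0.1413, 0.1306]
orientation: [-0.445, 0.55, 0.446, 0.549]
wrist_force: [-0.2, -0.3, -0.4]
gripper_width: 0.0934
```

```bash
python3 st.py wrist:w11 .5702,.1419,.0205,78
```

```text
t 27.03 p [0.5712 0.1413 0.1306] jawyaw 78.08 F [-0.2 -0.3 -0.4] w 0.0934
units [-0.03  0.02 -3.67] twist -0.01
```

View pics/w11.png

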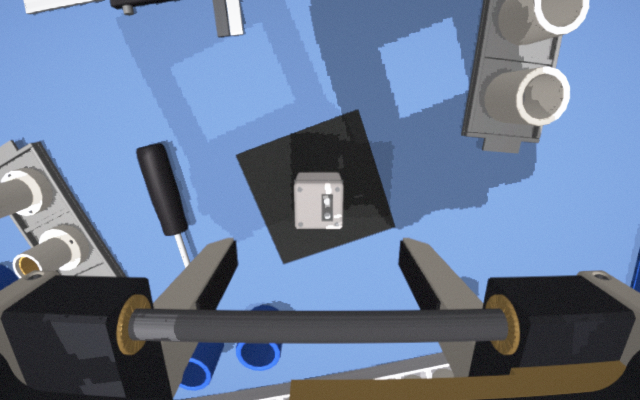

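The case stands upright on the mat at (318,205), centred between the jaws and square to them.

Request:
{"name": "send_rows", "arguments": {
  "offset": [
    [-0.03,0.02,-0.4],
    [0,0,-0.6],
    [0,0,-0.6],
    [0,0,-0.6],
    [0,0,-0.6],
    [0,0,-0.5],
    [0,0,-0.25],
    [0,0,-0.1],
    [0,0,0]
  ],
  "twist": [0,0,0,0,0,0,0,0,0]
}}

```text
time: 27.83
ee_pos: [0.5703, 0.142, 0.0215]
orientation: [-0.445, 0.55, 0.445, 0.549]
wrist_force: [0.3, 0.6, 0.7]
gripper_width: 0.093
```

Request:
{"name": "send_rows", "arguments": {
  "offset": [
    [0,0,0],
    [0,0,0],
    [0,0,0],
    [0,0,0],
    [0,0,0],
    [0,0,0],
    [0,0,0],
    [0,0,0],
    [0,0,0],
    [0,0,0]
  ],
  "twist": [0,0,0,0,0,0,0,0,0,0],
  "jaw": 1,
  "grip_force": 15
}}

```text
time: 28.67
ee_pos: [0.5706, 0.1425, 0.0222]
orientation: [-0.445, 0.549, 0.445, 0.549]
wrist_force: [-0.1, -0.2, 1.1]
gripper_width: 0.0398
```

Request:
{"name": "send_rows", "arguments": {
  "offset": [
    [0,0,0],
    [0,0,0],
    [0,0,0]
  ],
  "twist": [0,0,0]
}}

```text
time: 28.92
ee_pos: [0.5706, 0.1425, 0.0221]
orientation: [-0.445, 0.549, 0.445, 0.549]
wrist_force: [-0.8, -1.2, 0.7]
gripper_width: 0.0402
```

Request:
{"name": "send_rows", "arguments": {
  "offset": [
    [0,0,0.2],
    [0,0,0.4],
    [0,0,0.6],
    [0,0,0.6],
    [0,0,0.6],
    [0,0,0.6],
    [0,0,0.6],
    [0,0,0.4],
    [0,0,0.2],
    [0,0,0]
  ],
  "twist": [0,0,0,0,0,0,0,0,0,0]
}}

```text
time: 29.75
ee_pos: [0.5711, 0.1426, 0.1499]
orientation: [-0.445, 0.549, 0.445, 0.55]
wrist_force: [-0.7, -0.8, -2.3]
gripper_width: 0.0402
```

```bash
python3 st.py - .5375,-.3665,.15,78
```

```text
t 29.75 p [0.5711 0.1426 0.1499] jawyaw 78.02 F [-0.7 -0.8 -2.3] w 0.0402
units [ -1.12 -16.97   0.  ] twist -0.0
```

Request:
{"name": "send_rows", "arguments": {
  "offset": [
    [-0.02,-0.3,0],
    [-0.05,-0.6,0],
    [-0.06,-0.9,0],
    [-0.06,-0.95,0],
    [-0.06,-0.95,0],
    [-0.06,-0.95,0],
    [-0.06,-0.95,0],
    [-0.06,-0.95,0],
    [-0.06,-0.95,0],
    [-0.06,-0.95,0]
  ],
  "twist": [0,0,0,0,0,0,0,0,0,0]
}}

```text
time: 30.58
ee_pos: [0.5531, -0.1128, 0.1468]
orientation: [-0.445, 0.55, 0.446, 0.549]
wrist_force: [1.1, -0.1, -1.5]
gripper_width: 0.04
```

Request:
{"name": "send_rows", "arguments": {
  "offset": [
    [-0.06,-0.95,0],
    [-0.06,-0.95,0],
    [-0.06,-0.95,0],
    [-0.06,-0.95,0],
    [-0.06,-0.95,0],
    [-0.06,-0.95,0],
    [-0.06,-0.95,0],
    [-0.06,-0.95,0],
    [-0.06,-0.6,0],
    [-0.03,-0.32,0]
  ],
  "twist": [0,0,0,0,0,0,0,0,0,0]
}}

```text
time: 31.42
ee_pos: [0.5359, -0.3686, 0.1468]
orientation: [-0.444, 0.55, 0.445, 0.55]
wrist_force: [-0.2, 0.2, -0.6]
gripper_width: 0.0402
```

Request:
{"name": "send_rows", "arguments": {
  "offset": [
    [0,0,0],
    [0,0,0],
    [0,0,0]
  ],
  "twist": [0,0,0]
}}

```text
time: 31.67
ee_pos: [0.5371, -0.3655, 0.148]
orientation: [-0.445, 0.549, 0.445, 0.549]
wrist_force: [-0.0, 0.4, -0.9]
gripper_width: 0.0397
```

```bash
python3 st.py wrist:w12 .5375,-.3665,.0231,78
```

```text
t 31.67 p [ 0.5371 -0.3655  0.148 ] jawyaw 78.06 F [-0.   0.4 -0.9] w 0.0397
units [ 0.01 -0.03 -4.16] twist -0.01
```

View pics/w12.png

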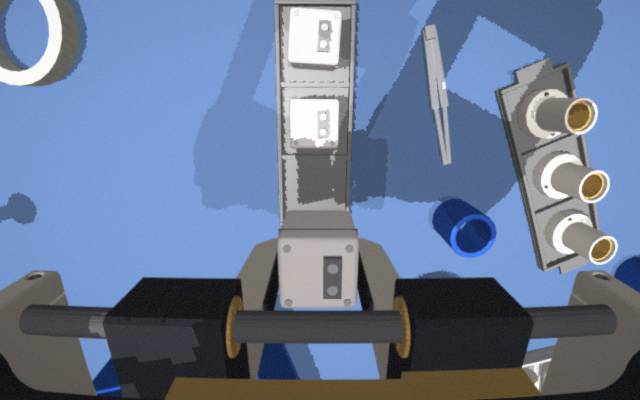

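The case at (318,265) is aligned with the tray axis, and all three holders stand at right. Lowering.

Request:
{"name": "send_rows", "arguments": {
  "offset": [
    [0,-0.02,-0.4],
    [0,0,-0.6],
    [0,0,-0.6],
    [0,0,-0.6],
    [0,0,-0.6],
    [0,0,-0.5],
    [0,0,-0.4],
    [0,0,-0.2],
    [0,0,-0.1],
    [0,0,-0.06]
  ],
  "twist": [0,0,0,0,0,0,0,0,0,0]
}}

```text
time: 32.55
ee_pos: [0.5372, -0.3672, 0.0264]
orientation: [-0.445, 0.549, 0.445, 0.549]
wrist_force: [-0.4, -0.3, -1.3]
gripper_width: 0.0399
```

Request:
{"name": "send_rows", "arguments": {
  "offset": [
    [0,0,-0.03],
    [0,0,-0.02],
    [0,0,0],
    [0,0,0]
  ],
  "twist": [0,0,0,0]
}}

```text
time: 32.88
ee_pos: [0.5372, -0.3674, 0.0254]
orientation: [-0.445, 0.549, 0.445, 0.55]
wrist_force: [-0.4, -0.1, -0.8]
gripper_width: 0.0404
```

Request:
{"name": "send_rows", "arguments": {
  "offset": [
    [0,0,-0.03],
    [0,0,-0.03],
    [0,0,-0.02],
    [0,0,0],
    [0,0,0]
  ],
  "twist": [0,0,0,0,0]
}}

```text
time: 33.3
ee_pos: [0.5371, -0.3673, 0.0231]
orientation: [-0.445, 0.549, 0.445, 0.549]
wrist_force: [-1.7, 1.1, 6.1]
gripper_width: 0.0397
```

Request:
{"name": "send_rows", "arguments": {
  "offset": [
    [0,0,0],
    [0,0,0],
    [0,0,0],
    [0,0,0],
    [0,0,0],
    [0,0,0],
    [0,0,0],
    [0,0,0]
  ],
  "twist": [0,0,0,0,0,0,0,0],
  "jaw": -1
}}

```text
time: 33.97
ee_pos: [0.537, -0.3672, 0.0224]
orientation: [-0.445, 0.549, 0.445, 0.549]
wrist_force: [-0.1, 0.2, -0.1]
gripper_width: 0.0887
```

Request:
{"name": "send_rows", "arguments": {
  "offset": [
    [0,0,0.3],
    [0,0,0.6],
    [0,0,0.7],
    [0,0,0.7],
    [0,0,0.7],
    [0,0,0.7],
    [0,0,0.5],
    [0,0,0.2],
    [0,0,0]
  ],
  "twist": [0,0,0,0,0,0,0,0,0]
}}

```text
time: 34.72
ee_pos: [0.5374, -0.3675, 0.1561]
orientation: [-0.446, 0.549, 0.444, 0.55]
wrist_force: [0.0, 1.0, -0.0]
gripper_width: 0.0928
```

Request:
{"name": "send_rows", "arguments": {
  "offset": [
    [-0.3,0.6,0.4],
    [-0.3,0.9,0.4],
    [-0.3,0.9,0.4],
    [-0.3,0.9,0.4],
    [-0.3,0.9,0.4],
    [-0.3,0.9,0.4],
    [-0.3,0.9,0.2],
    [-0.3,0.7,0],
    [-0.2,0.4,0],
    [0,0,0]
  ],
  "twist": [0,0,0,0,0,0,0,0,0,0]
}}

```text
time: 35.55
ee_pos: [0.4583, -0.1527, 0.2317]
orientation: [-0.445, 0.549, 0.446, 0.549]
wrist_force: [-0.6, -0.5, 0.3]
gripper_width: 0.0929
```

```bash
python3 st.py top:t2; python3 st.py side:s3; python3 - <<'E'
import pickle,numpy as np,cv2
from h import cloud
f=pickle.load(open("t2.pkl","rb"));P=cloud(f)
for nm,c in dict(sleeve=(.391,.361),holder=(.572,-.1256),case=(.5375,-.3665)).items():
    m=(np.hypot(P[...,0]-c[0],P[...,1]-c[1])<0.032)&(P[...,2]>0.042)&(P[...,2]<.08)
    q=P[m]
    if len(q): print(nm,c,len(q),q[:,:2].mean(0).round(4),np.percentile(q[:,2],[5,95]).round(4),cv2.minAreaRect((q[:,:2]*1000).astype(np.float32)))
E
```

```text
t 35.55 p [ 0.4583 -0.1527  0.2317] jawyaw 78.11 F [-0.6 -0.5  0.3] w 0.0929
t 35.6 p [ 0.4588 -0.1538  0.2317] jawyaw 78.09 F [ 0.4 -0.3 -0.8] w 0.0932
sleeve (0.391, 0.361) 186 [0.3906 0.3603] [0.0443 0.0573] ((390.5153503417969, 360.900634765625), (43.3464469909668, 43.062007904052734), 40.235233306884766)
holder (0.572, -0.1256) 88 [ 0.5718 -0.1259] [0.0472 0.0622] ((571.6544799804688, -125.1848373413086), (28.582626342773438, 28.98612403869629), 22.741498947143555)
case (0.5375, -0.3665) 79 [ 0.5518 -0.3689] [0.0467 0.0545] ((551.5782470703125, -368.4623718261719), (37.71170425415039, 11.960046768188477), 76.63651275634766)
```

View pics/t2.png

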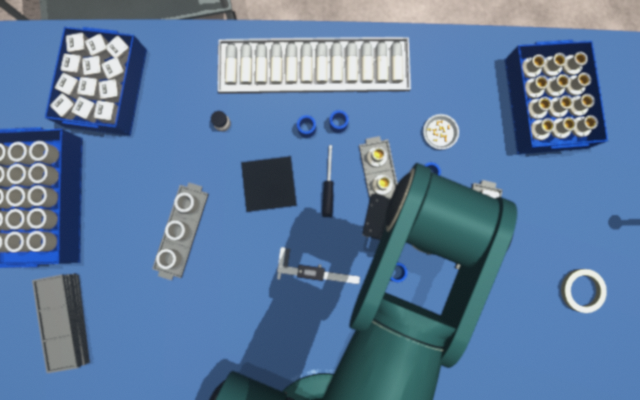

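View pics/s3.png

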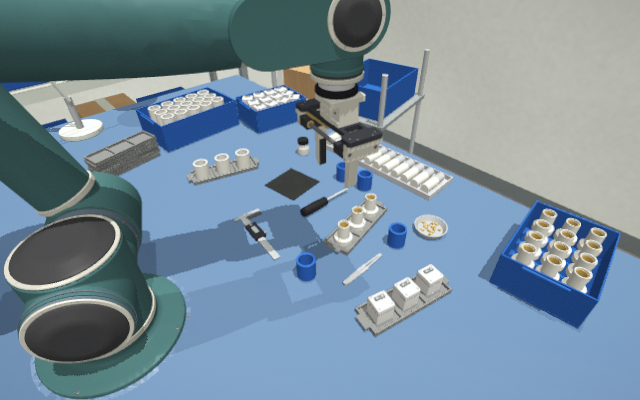

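The side view shows every tray with three alike, all upright: sleeves at (222,163), holders at (358,220), cases at (404,292). The arm hides part of the case in the top view, so I'll check it in the side cloud and then hand in.

```bash
python3 - <<'E'
import pickle,numpy as np,cv2
from h import cloud
P=cloud(pickle.load(open("s3.pkl","rb")));c=(.5375,-.3665)
q=P[(np.hypot(P[...,0]-c[0],P[...,1]-c[1])<0.034)&(P[...,2]>0.045)&(P[...,2]<.08)]
print(len(q),np.percentile(q[:,2],[5,95]),cv2.minAreaRect((q[:,:2]*1000).astype(np.float32)))
from station import r
s=r.observe();print(s["ee_pos"],s["joint_vel"].round(3)); print(r.sign_off())
E
```

```text
301 [0.04689663 0.05412233] ((538.2068481445312, -366.5807800292969), (40.11314010620117, 41.18442916870117), 75.56343078613281)
[ 0.45904409 -0.1544574   0.2317101 ] [-0.017  0.019 -0.013 -0.002  0.001 -0.   ]
the job is handed in; nothing more can be done
None
```

Every tray now holds three parts alike, and I handed the job in at about 36 s. I parked the case on the mat, moved the sleeve to its tray, then the holder to its tray, and last the case from the mat to its tray. Each part was released standing upright.

**Last checks:** the sleeve, holder and case measured within about 1 mm of their cell centres, with tops at the expected heights and the gripper open and clear. The arm hid part of the case and two of its tray-mates in the last top picture, so I confirmed the case's position from the side camera instead. The screwdriver and jar look unmoved in the top picture. The tweezers were mostly hidden there but look in place in the side picture.

**Setting-down force:** the highest I read was 13 N, with about 7 N of it sideways, when the sleeve touched its tray floor. I eased it off before letting go. The others were 6.4 N or less.

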